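Check the cooled glass at the lehr's run-off and pack it

TASK

First shut off the cooling air at its quarter-turn valve, fully closed. Then, before any glass leaves the catch tray, pick up the handheld infrared thermometer and take a steady two-second reading of the large vase and after it of the small bud vase, each time with the lens about 12 cm from the vase's centre line and pointed squarely at the middle of its belly. Lay the thermometer back flat on its rubber mat and pack all the glass from the tray upright in the tote, setting each piece down on the felt rather than dropping it, and leave the water bottle and jacks where they are.

Things in the scene. Friction and masses are not known exactly. Their poses are not given: they have to be found in the camera images.
- lehr: Lehr run-off, fixed: steel catch tray 330 (x) by 250 (y) mm, floor 30 mm above the bench, 12 mm lip on its -x, +x, +y sides, belt at -y. Origin: tray centre, bench level. Copper air bar along y at x = 182 mm, 86 mm high. Glass stands in two lines at y = -55 and +55 mm, three places 95 mm apart in x, some empty; both vases are in the +y line, with nothing between it and the +y edge.
- air_valve (a joint): Angle (rad) of the ball-valve lever on the air pipe: 1.57 = open, lever along its pipe, pointing to the lehr's -x; 0 = fully closed against the stop, lever across its pipe, pointing to the lehr's +y. Seen from above it closes clockwise. Stiff: about 0.22 N m of friction, stays where it is left.
- valve_hinge (a point): The vertical hinge axis of the valve lever, at the lever's mid-height, 120 mm above the bench.
- valve_grip (a point): Middle of the lever's black sleeve, 70 mm from the hinge axis; the sleeve is 75 mm long along the lever, 20 mm wide and 14 mm high, free all round; the pipe's top is 27 mm below its underside.
- thermo: Pistol-shaped infrared thermometer, 0.2 to 0.3 kg, lying on its side. Line of sight: its +x axis, 21 mm above its underside. Origin: underside, below the barrel. Barrel x -70 to +65 mm, 44 mm wide (y), 42 mm high, then a round nose of 34 mm diameter to the lens at x = 80 mm. Handle, 32 mm thick, leaves the barrel towards -y at x = -85 to -31 mm, 90 mm long. z is up as it lies.
- thermo_grip (a point): Good place to grip the barrel across its 44 mm width: on the line of sight, 5 mm ahead of the thermometer's origin, 75 mm behind the lens.
- thermo_lens (a point): Centre of the thermometer's lens; its x axis is the line of sight. It reads true when the line of sight passes within 14 mm of the belly centre with the lens 80 to 155 mm from it, held still in the hand.
- mat: Black rubber mat fixed to the bench, 220 mm (x) by 160 mm (y), 3 mm thick; origin at the centre of its underside. The thermometer lies on it and goes back on it, its gripping place over the mat.
- tote: Grey plastic packing tote fixed on the bench, open on top, outside 340 mm (x) by 260 mm (y) with an 85 mm high rim (a flange stands out 10 mm), walls 5 mm; origin at the centre of its underside.
- tote_floor (a point): Centre of the felt-covered inner floor of the tote, 8 mm above the bench, 77 mm below the rim.
- vase: Large thick-walled vase, opaque cream glass with dark swirls, 0.4 to 0.65 kg, 125 mm tall, always there; origin at the centre of its foot, z up. Foot 48 mm, belly 64 mm diameter, shoulder up to 72 mm, then a straight neck of 36 mm diameter from 72 to 125 mm above the foot: a good place to grip.
- vase_belly (a point): Middle of the large vase's belly, on its axis 40 mm above its foot.
- budvase: Small bud vase of the same look, 0.28 kg, 105 mm tall, always there; origin at the centre of its foot, z up. Foot 40 mm, belly 50 mm diameter, straight neck of 26 mm diameter from 58 to 105 mm above the foot: a good place to grip.
- bud_belly (a point): Middle of the bud vase's belly, on its axis 33 mm above its foot.
- tumbler1: Glass tumbler of the same look (may be absent), 0.22 kg, 88 mm tall, open on top, 52 mm diameter at the foot and 60 mm at the rim, wall 4 mm; origin at the centre of its foot, z up.
- tumbler2: Glass tumbler of the same look (may be absent), 0.22 kg, 88 mm tall, open on top, 52 mm diameter at the foot and 60 mm at the rim, wall 4 mm; origin at the centre of its foot, z up.
- tumbler3: Glass tumbler of the same look (may be absent), 0.22 kg, 88 mm tall, open on top, 52 mm diameter at the foot and 60 mm at the rim, wall 4 mm; origin at the centre of its foot, z up.
- tumbler4: Glass tumbler of the same look (may be absent), 0.22 kg, 88 mm tall, open on top, 52 mm diameter at the foot and 60 mm at the rim, wall 4 mm; origin at the centre of its foot, z up.
- waterbottle: White plastic bottle, 68 mm diameter, 190 mm tall, standing beyond the work; leave alone.
- jacks: Glassblower's steel jacks, 220 mm long, 56 mm wide, 13 mm high, lying beyond the tote; leave alone.
Mind the look-alikes: they are no part of the job. What is shaped like the tumbler3 but blue is not meant.

How it is judged (in metres and radians):
On the way, in this order (a step that is already met when the one before it is completed fails the run):
1. the cooling-air valve is fully closed (within 0.1 rad of the stop) (value of joint air_valve below 0.1 rad), for 0.2 s.
2. held thermometer aimed at the large vase: line of sight within 14 mm of the belly centre sideways and in height, lens 80 to 155 mm from it, still for 1.5 s, all glass still in the tray (x of vase_belly in the frame of thermo_lens between 0.08 and 0.155 m and y of vase_belly in the frame of thermo_lens between -0.014 and 0.014 m and z of vase_belly in the frame of thermo_lens between -0.014 and 0.014 m and contact force between the fingers and thermo above 0.5 N and linear speed of thermo below 0.02 m/s and angular speed of thermo below 0.12 rad/s and y of each of vase, budvase, tumbler1, tumbler2, tumbler3, tumbler4 in the frame of lehr below 0.2 m), for 1.5 s.
3. the held thermometer is then aimed likewise at the bud vase's belly for 1.5 s, all glass still in the tray (x of bud_belly in the frame of thermo_lens between 0.08 and 0.155 m and y of bud_belly in the frame of thermo_lens between -0.014 and 0.014 m and z of bud_belly in the frame of thermo_lens between -0.014 and 0.014 m and contact force between the fingers and thermo above 0.5 N and linear speed of thermo below 0.02 m/s and angular speed of thermo below 0.12 rad/s and y of each of vase, budvase, tumbler1, tumbler2, tumbler3, tumbler4 in the frame of lehr below 0.2 m), for 1.5 s.
At the end, for the whole second after the job is handed in: Valve closed within 0.1 rad; all glass present stands at rest on the tote floor, within 0.15 rad of upright, foot centre within 150 mm (x) and 110 mm (y) of the tote centre; thermometer lies flat, at rest, its grip point within 90 mm (x) and 60 mm (y) of the mat centre (value of joint air_valve below 0.1 rad and x of vase in the frame of tote_floor between -0.15 and 0.15 m and y of vase in the frame of tote_floor between -0.11 and 0.11 m and angle between each of vase, budvase, tumbler1, tumbler2, tumbler3, tumbler4's own z axis and vertical below 0.15 rad and z of vase in the frame of tote_floor between -0.008 and 0.012 m and linear speed of each of vase, budvase, tumbler1, tumbler2, tumbler3, tumbler4, thermo below 0.03 m/s and x of budvase in the frame of tote_floor between -0.15 and 0.15 m and y of budvase in the frame of tote_floor between -0.11 and 0.11 m and z of budvase in the frame of tote_floor between -0.008 and 0.012 m and x of tumbler1 in the frame of tote_floor between -0.15 and 0.15 m and y of tumbler1 in the frame of tote_floor between -0.11 and 0.11 m and z of tumbler1 in the frame of tote_floor between -0.008 and 0.012 m and x of tumbler2 in the frame of tote_floor between -0.15 and 0.15 m and y of tumbler2 in the frame of tote_floor between -0.11 and 0.11 m and z of tumbler2 in the frame of tote_floor between -0.008 and 0.012 m and x of tumbler3 in the frame of tote_floor between -0.15 and 0.15 m and y of tumbler3 in the frame of tote_floor between -0.11 and 0.11 m and z of tumbler3 in the frame of tote_floor between -0.008 and 0.012 m and x of tumbler4 in the frame of tote_floor between -0.15 and 0.15 m and y of tumbler4 in the frame of tote_floor between -0.11 and 0.11 m and z of tumbler4 in the frame of tote_floor between -0.008 and 0.012 m and x of thermo_grip in the frame of mat between -0.09 and 0.09 m and y of thermo_grip in the frame of mat between -0.06 and 0.06 m and z of thermo_grip in the frame of mat below 0.045 m and angle between thermo's own z axis and vertical below 0.2 rad); the robot touches nothing.
It fails at once if a piece of glass is let go over the tote while its foot is more than 45 mm above the felt ((x of vase in the frame of tote_floor between -0.15 and 0.15 m and y of vase in the frame of tote_floor between -0.11 and 0.11 m and z of vase in the frame of tote_floor above 0.045 m and contact force between the fingers and vase below 0.05 N) or (x of budvase in the frame of tote_floor between -0.15 and 0.15 m and y of budvase in the frame of tote_floor between -0.11 and 0.11 m and z of budvase in the frame of tote_floor above 0.045 m and contact force between the fingers and budvase below 0.05 N) or (x of tumbler1 in the frame of tote_floor between -0.15 and 0.15 m and y of tumbler1 in the frame of tote_floor between -0.11 and 0.11 m and z of tumbler1 in the frame of tote_floor above 0.045 m and contact force between the fingers and tumbler1 below 0.05 N) or (x of tumbler2 in the frame of tote_floor between -0.15 and 0.15 m and y of tumbler2 in the frame of tote_floor between -0.11 and 0.11 m and z of tumbler2 in the frame of tote_floor above 0.045 m and contact force between the fingers and tumbler2 below 0.05 N) or (x of tumbler3 in the frame of tote_floor between -0.15 and 0.15 m and y of tumbler3 in the frame of tote_floor between -0.11 and 0.11 m and z of tumbler3 in the frame of tote_floor above 0.045 m and contact force between the fingers and tumbler3 below 0.05 N) or (x of tumbler4 in the frame of tote_floor between -0.15 and 0.15 m and y of tumbler4 in the frame of tote_floor between -0.11 and 0.11 m and z of tumbler4 in the frame of tote_floor above 0.045 m and contact force between the fingers and tumbler4 below 0.05 N)).
It fails at once if the water bottle or the jacks is shifted more than 40 mm (distance of any of waterbottle, jacks from where it was at the start of the episode above 0.04 m).
Of tumbler1, tumbler2, tumbler3, tumbler4 only 1 to 3 are there at a start; the rules pass over those that are not, and their reading is None.
At some moment in a run one of thermo, tumbler1, tumbler2, tumbler3, tumbler4 may be knocked a few centimetres aside while the robot is not near it.
It also fails if it takes over 210 s, if anything falls off the work surface, if the arm or the gripper's body presses on something with over 40 N, if the wrist force passes 120 N, or if a joint passes its speed limit or range.

ROBOT

A 6-joint arm with a two-finger parallel gripper is mounted at the origin on the work surface. World frame = base frame: x ahead of the robot, y to its left, z up, the work surface at z = 0. Lengths are in m, angles in degrees, forces in N, time in s.
With the tool pointing down it reaches from about 0.35 to 0.875 m from the base axis. Payload 4.2 kg.
Tool frame: the origin (TCP) lies on the centre line of the jaws, within the pads' length; the fingertips stand r.tip_extent ahead of it and the grasp point (between the pads) lies 11 mm behind it (r.tip_extent is the distance from the TCP to the fingertips, in m); z points along the fingers, y is the line along which they close (so a half turn about z gives the same grasp; the last joint's range is limited). The gripper opens to 87 mm and grips with 3 to 60 N. Pads are 19 mm wide; open, the fingers measure 117 mm over their backs; the gripper's body (75 mm by 190 mm) begins 51 mm behind the grasp point.
Start: joints at [88.843, 22.042, 0.453, 0, -68.411, -14.817], TCP at [0.172, 0.601, 0.231] pointing down, gripper open.
Joint ranges: [-179.83, 179.83], [-69.29, 118.12], [-61.27, 80.66], [-181.25, 117.63], [-171.15, -9.14], [-177.46, 177.46]. Speed limits (degrees/s): [159.86, 159.86, 180, 180, 180, 180].

INTERFACE

Orientations are given as a 3x3 rotation matrix whose columns are the frame's x, y, z axes.
In Python, from station import r gives the robot as it stands.
- The arm moves only by the shell command python3 -m jog 'ROWS'. ROWS is text: rows parted by semicolons, each of 5 numbers parted by spaces: the opening, from 0 (shut) to 1 (fully open), then the shift along the world's x, y, z in mm, then the turn about the world's z in degrees. In form: hand dx dy dz roll; .... A call has 1 to 5 rows; each row shifts and turns the commanded pose from where the row before left it; what a row does not reach is not made up. A row lasts 1/8 s, in which the tool goes at most 62.5 mm and 10.7 degrees, less where a joint would pass 70% of its speed; a pose out of reach is approached as far as the arm can. A call is refused whole if a number of a shift passes 62.5 or a number of a turn 10.7, either way. A call with a gripper value outside its range is refused whole. The fingers move at their own pace and stop on an object; the grip force is fixed at half the most. Time passes only in rows, so rows that do not move let the fingers close. It gives the time, the measured TCP pose, the force, the opening and the grip force at its end, in the units of the state.
- r.sense(): the state, without advancing time (a new reading comes with each control period).
- r.capture(name): name is "scene" or "top" or "wrist"; returns a dict with "pixels" (420x560x3 uint8, red, green, blue), "fovy" (degrees; the focal length in pixels is half the picture's height over the tangent of half this angle, whatever the lens; pixels are square), "cx", "cy" (the principal point, pixels), "origin" and "orientation" of the camera in the world; the wrist camera has in their place "T_tool_cam" (4x4, takes a point from camera to tool coordinates, whose origin is the TCP and whose axes are the flange's). Camera axes: x right, y down, z forward; pixel columns grow to the right and rows downward; lengths in m; the calibration is good to about 2 mm. A picture is of the moment at which its call begins: read the wrist's pose just before it. There is no depth.
- r.finish_job(): hands the job in; it is judged then, once.
The state is a dict: "time_s": time; "joints": joint angles; "joint_velocities": joint speeds; "effort": joint torques, N m; "tcp_pos": TCP position; "ee_rot": TCP orientation; "wrist_force": force on the tool from outside, world axes, zero at the start; "moment": the same for the moment, N m; "gripper_width": opening from 0.0 (shut) to 1.0 (fully open); "gripper_force": force on a finger pad.
Only numpy, scipy, OpenCV 4.12 (cv2) and the standard library are available. Lean on these libraries where they do the work, as an engineer would, in place of code of your own. Each camera call takes 0.05 s, during which the arm holds its last target. There are 200 camera calls.

## Working session

There is one attempt and no reset: what is moved stays moved. The work goes in short steps, Python scripts to look and compute and a shell command to move; the robot and the scene stay as the last step left them, time stands still between calls to the robot, and variables do not carry over. Pictures are saved under pics/ and viewed, at most 20 in all, crops included, and the job is handed in when it is done.

```bash
ls; mkdir -p pics; cat > h.py <<'E'
import numpy as np, cv2
from station import r
def cap(n,save=None):
    s=r.sense(); c=r.capture(n)
    if n=="wrist":
        T=np.eye(4);T[:3,:3]=s["ee_rot"];T[:3,3]=s["tcp_pos"];T=T@np.array(c["T_tool_cam"])
        c["origin"]=T[:3,3];c["orientation"]=T[:3,:3]
    c["origin"]=np.array(c["origin"]);c["orientation"]=np.array(c["orientation"])
    c["f"]=210/np.tan(np.radians(c["fovy"])/2)
    if save: cv2.imwrite("pics/"+save,cv2.cvtColor(c["pixels"],cv2.COLOR_RGB2BGR))
    return c
def plane(c,u,v,z):
    d=c["orientation"]@np.array([(u-c["cx"])/c["f"],(v-c["cy"])/c["f"],1.0])
    return c["origin"]+d*(z-c["origin"][2])/d[2]
def proj(c,p):
    q=c["orientation"].T@(np.array(p)-c["origin"]); return np.array([c["cx"]+c["f"]*q[0]/q[2],c["cy"]+c["f"]*q[1]/q[2]])
E
python3 - <<'E'
from h import *
np.set_printoptions(precision=3,suppress=True)
for n in("scene","top"):
    c=cap(n,n+"0.png");np.save(n+"0.npy",c,allow_pickle=True);print(n,c["origin"],c["orientation"].tolist(),c["f"],c["cx"],c["cy"])
s=r.sense();print(s["tcp_pos"],s["ee_rot"],r.tip_extent,s["wrist_force"],r.capture("wrist")["T_tool_cam"])
E
```

```text
pics
scene [1.183 0.462 0.797] [[-0.5559945303475595, 0.5375367176941536, -0.6339750463182228], [0.8310656951098856, 0.346541495555399, -0.43501586438858775], [-0.014138339192406292, -0.7687413537652461, -0.6394035020048431]] 436.30862424993694 279.5880528314146 213.56608524174544
top [ 0.235 -0.008  1.415] [[-0.10964121577188833, -0.9728139128872776, 0.2039899377346995], [-0.9939620480662322, 0.10818850913825678, -0.018294630207313835], [-0.004272096445920206, -0.20476410179371216, -0.97880202891523]] 459.7682721492318 284.71963272040716 214.39134322393332
[0.172 0.6   0.23 ] [[ 0.961 -0.275 -0.   ]
 [-0.275 -0.961 -0.002]
 [ 0.     0.002 -1.   ]] 0.008 [-1.1   -0.705 -0.542] [[ 0.001 -0.954 -0.299  0.083]
 [ 1.     0.     0.002 -0.001]
 [-0.002 -0.299  0.954 -0.154]
 [ 0.     0.     0.     1.   ]]
```

View pics/scene0.png

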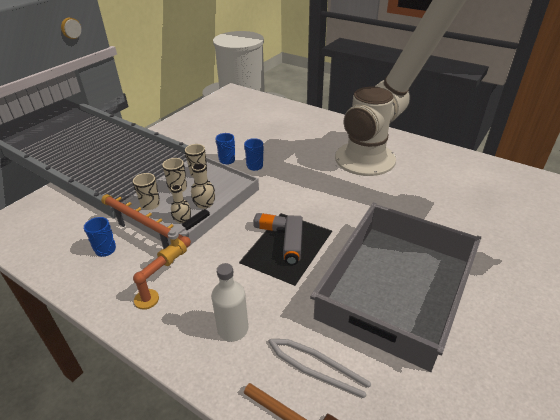

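View pics/top0.png

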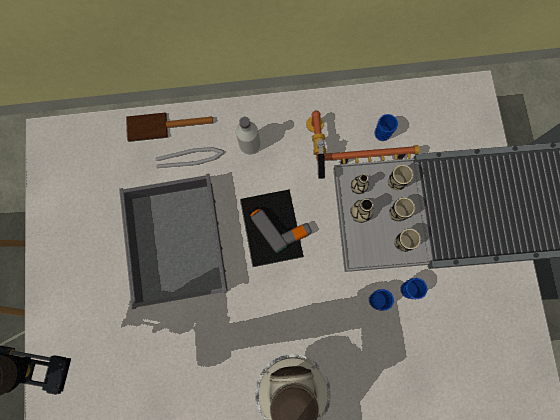

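The scene shows the tray with 2 vases (top view 363,208 and 360,184) and 3 tumblers (401,177; 403,208; 408,240). The valve lever is at (321,165), the thermometer barrel runs (256,212)–(280,245), and the tote is centred near (175,240). The blue cups are decoys.

```bash
python3 - <<'E'
from h import *
np.set_printoptions(precision=3,suppress=True)
c=np.load("top0.npy",allow_pickle=True).item()
for n,u,v,z in [("tray tl",336,166,.04),("tray bl",346,270,.042),("bud neck",362,177,.135),("vase neck",366,202,.155),("t1",401,173,.118),("t2",402,205,.118),("t3",408,237,.118),("valve end",321,178,.12),("hinge",319,148,.12),("th nose",256,212,.024),("th back",284,248,.03),("th handle",316,228,.02),("mat",244,198,.003),("mat",290,192,.003),("mat",302,260,.003),("mat",251,265,.003),("tote",122,190,.085),("tote",209,177,.085),("tote",224,291,.085),("tote",133,305,.085),("bottle",245,122,.19)]:
    print(n,plane(c,u,v,z)[:2])
im=cv2.cvtColor(c["pixels"],cv2.COLOR_RGB2BGR)[100:280,235:435]
cv2.imwrite("pics/crop1.png",cv2.resize(im,None,fx=3.3,fy=3.3,interpolation=cv2.INTER_CUBIC))
E
```

```text
tray tl [ 0.657 -0.21 ]
tray bl [ 0.333 -0.197]
bud neck [ 0.587 -0.267]
vase neck [ 0.508 -0.263]
t1 [ 0.591 -0.386]
t2 [ 0.495 -0.373]
t3 [ 0.401 -0.375]
valve end [ 0.601 -0.15 ]
hinge [ 0.694 -0.156]
th nose [0.542 0.053]
th back [ 0.42  -0.021]
th handle [ 0.473 -0.126]
mat [0.596 0.087]
mat [ 0.6   -0.059]
mat [ 0.381 -0.072]
mat [0.383 0.085]
tote [0.64  0.443]
tote [0.652 0.181]
tote [0.309 0.164]
tote [0.298 0.424]
bottle [0.77  0.051]
```

View pics/crop1.png

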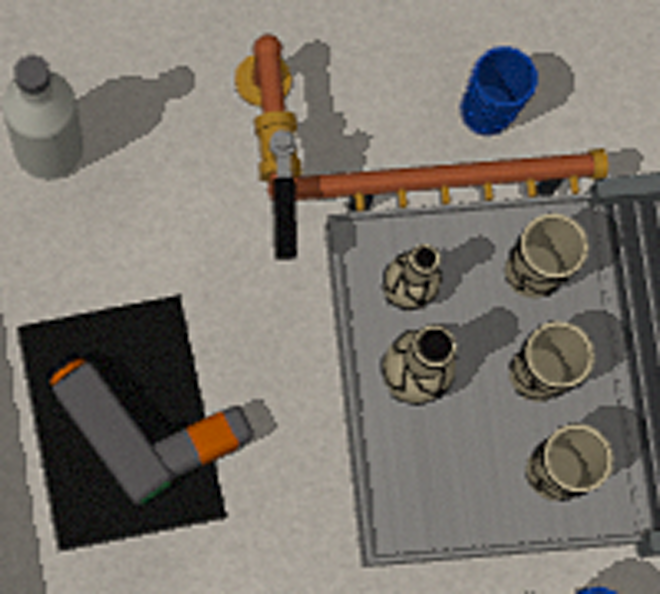

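```bash
python3 -m jog '1 0 0 40 0; 1 25 -55 30 0; 1 25 -55 30 0; 1 25 -55 30 0; 1 25 -55 0 0'; python3 -m jog '1 25 -55 0 0; 1 25 -55 0 0; 1 25 -55 0 0; 1 25 -55 0 0; 1 25 -55 0 0';  python3 -m jog '1 25 -55 0 0; 1 25 -55 0 0; 1 25 -55 0 0; 1 25 -55 0 0; 1 0 0 0 0'
python3 - <<'E'
from h import *
s=r.sense();print(s["time_s"],s["tcp_pos"],s["joints"]);c=cap("wrist","w1.png");np.save("w1.npy",c,allow_pickle=True);print(c["f"],c["origin"])
E
```

```text
time_s: 0.78
tcp_pos: [0.2673, 0.3921, 0.3562]
ee_rot: [[0.962, -0.274, 0.002], [-0.274, -0.962, 0.005], [0.001, -0.005, -1.0]]
wrist_force: [0.3, 0.2, -0.5]
gripper_width: 0.997
gripper_force: 0.0
time_s: 1.4
tcp_pos: [0.3916, 0.116, 0.3541]
ee_rot: [[0.962, -0.275, 0.001], [-0.275, -0.962, 0.001], [0.0, -0.001, -1.0]]
wrist_force: [1.3, 0.3, 0.4]
gripper_width: 0.998
gripper_force: 0.0
time_s: 2.02
tcp_pos: [0.492, -0.1053, 0.3524]
ee_rot: [[0.96, -0.281, -0.003], [-0.281, -0.96, -0.0], [-0.003, 0.001, -1.0]]
wrist_force: [-0.8, 0.2, -0.4]
gripper_width: 1.002
gripper_force: 0.0
2.025 [ 0.49198778 -0.10531897  0.35244883] [ 6.43801681e+00  6.32053384e+00 -3.39309591e+00  3.99989509e-03
 -8.04531697e+01  6.72122250e+01]
373.41505925701983 [ 0.57257828 -0.12817474  0.50643689]
```

View pics/w1.png

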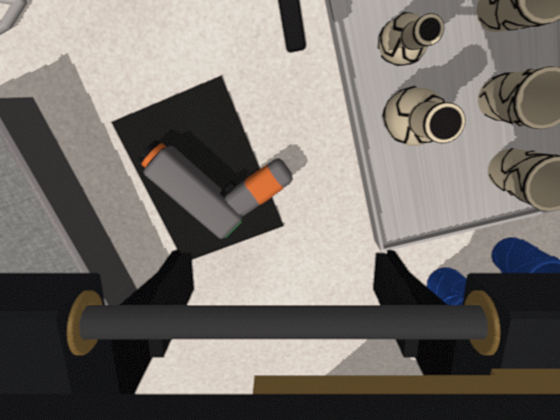

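The view shows the thermometer (barrel from 155,155 to 230,228), the lever end at (295,47), the tray corner at (380,245), the vase mouth at (443,123) and the bud mouth at (428,29). Next I'll look at the valve and the rest of the glass.

```bash
python3 -m jog '1 25 -45 2 0; 1 25 -45 0 0; 1 25 -45 0 0; 1 0 -30 0 0; 1 0 0 0 0' | head -2
python3 - <<'E'
from h import *
s=r.sense();print(s["time_s"],s["tcp_pos"],s["joints"]);c=cap("wrist","w2.png");np.save("w2.npy",c,allow_pickle=True);print(c["f"],c["origin"])
E
```

```text
time_s: 2.7
tcp_pos: [0.5665, -0.2671, 0.3551]
2.7 [ 0.56649525 -0.26710007  0.35509627] [-1.04680448e+01  1.92457076e+01  1.37584580e+01 -1.35601440e-02
 -8.46030560e+01  8.44531807e+01]
373.41505925701983 [ 0.64700756 -0.28963449  0.50917295]
```

View pics/w2.png

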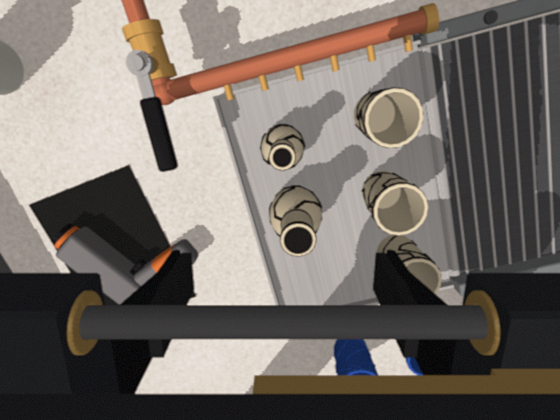

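```bash
python3 - <<'E'
from h import *
np.set_printoptions(precision=4,suppress=True)
a=np.load("w1.npy",allow_pickle=True).item();b=np.load("w2.npy",allow_pickle=True).item()
for c,l in((a,[("vase",444,122,.155),("bud",429,29,.135),("tray",382,246,.042),("lever end",296,49,.127),("th nose",155,154,.024+.003),("handle",280,167,.04)]),
 (b,[("vase",298,240,.155),("bud",282,157,.135),("t1",391,116,.118),("t2",399,207,.118),("t3",413,273,.118),("hinge",139,62,.13),("sl near",149,100,.127),("sl far",168,169,.127),("tray tl",216,98,.042)])):
    for n,u,v,z in l: print(n,plane(c,u,v,z)[:2])
# thermo grey mask in w1
h=cv2.cvtColor(a["pixels"],cv2.COLOR_RGB2HSV)
g=cv2.inRange(h,(0,0,70),(179,60,150)); 
m=np.zeros_like(g);m[130:250,130:260]=255;g=cv2.morphologyEx(g&m,cv2.MORPH_OPEN,np.ones((5,5)))
cs=max(cv2.findContours(g,0,2)[0],key=cv2.contourArea);r_=cv2.minAreaRect(cs);print(r_)
P=[plane(a,*p,.045)[:2] for p in cv2.boxPoints(r_)];print(P)
im=cv2.cvtColor(a["pixels"],cv2.COLOR_RGB2BGR);cv2.drawContours(im,[cs],-1,(0,255,0),1);cv2.imwrite("pics/crop2.png",cv2.resize(im[60:280,90:330],None,fx=2.5,fy=2.5))
E
```

```text
vase [ 0.5033 -0.2634]
bud [ 0.5854 -0.2709]
tray [ 0.3416 -0.201 ]
lever end [ 0.6038 -0.151 ]
th nose [0.5426 0.051 ]
handle [ 0.4836 -0.0994]
vase [ 0.502  -0.2645]
bud [ 0.5853 -0.2714]
t1 [ 0.5922 -0.389 ]
t2 [ 0.494  -0.3788]
t3 [ 0.4101 -0.3796]
hinge [ 0.7088 -0.1659]
sl near [ 0.6741 -0.1609]
sl far [ 0.6045 -0.1537]
tray tl [ 0.6602 -0.2104]
((201.04428100585938, 186.21261596679688), (109.37638092041016, 55.964439392089844), 40.36453628540039)
[array([0.5274, 0.0695]), array([0.5639, 0.0067]), array([ 0.4498, -0.0637]), array([0.4067, 0.0004])]
```

View pics/crop2.png

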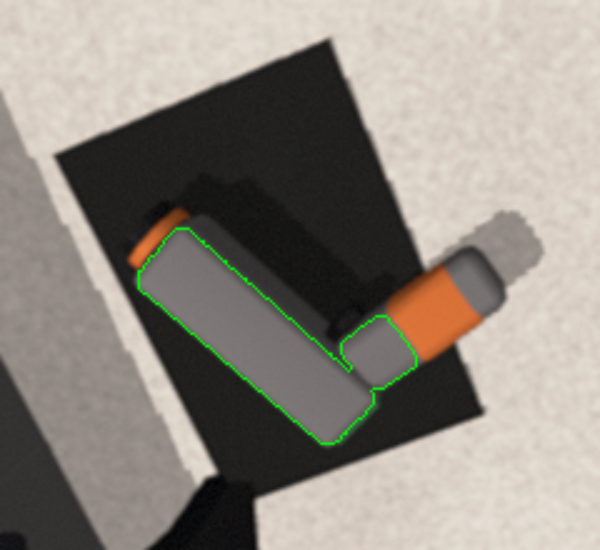

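The orange nose points to +x/+y and the handle to -y, so the thermometer's yaw is about 31°. First I'll close the valve by pushing it with the closed fingers.

```bash
python3 -m jog '0 22 24 -40 8; 0 22 24 -40 8; 0 22 24 -40 0; 0 0 0 -40 0; 0 0 0 0 0'; python3 - <<'E'
from h import *
s=r.sense();print(s["tcp_pos"],s["gripper_width"])
E
```

```text
time_s: 3.38
tcp_pos: [0.6305, -0.1923, 0.1929]
ee_rot: [[1.0, 0.003, -0.008], [0.003, -1.0, 0.001], [-0.008, -0.001, -1.0]]
wrist_force: [0.2, -0.8, 1.1]
gripper_width: 0.515
gripper_force: 0.0
[ 0.63045472 -0.19228961  0.19294665] 0.5150237853232851
```

```bash
python3 -m jog '0 2 -4 0 0; 0 0 0 0 0; 0 0 0 0 0; 0 0 0 -40 0; 0 0 0 -40 0' | egrep 'tcp|width'; python3 -m jog '0 0 0 0 0; 0 0 12 0 0; 0 0 12 0 0; 0 0 12 0 0; 0 0 12 0 0'
```

```text
tcp_pos: [0.635, -0.1994, 0.1166]
gripper_width: 0.022
time_s: 4.62
tcp_pos: [0.636, -0.1511, 0.118]
ee_rot: [[1.0, 0.001, 0.005], [0.001, -1.0, -0.002], [0.005, 0.002, -1.0]]
wrist_force: [0.7, -5.0, 0.9]
gripper_width: 0.003
gripper_force: 2.1
```

```bash
python3 -m jog '0 0 12 0 0; 0 0 12 0 0; 0 7 10 0 0; 0 9 8 0 0; 0 9 7 0 0'; python3 -m jog '0 9 6 0 0; 0 10 3 0 0; 0 10 1 0 0; 0 6 0 0 0; 0 0 0 0 0'
python3 - <<'E'
from h import *
c=cap("scene","s1.png")
cv2.imwrite("pics/s1.png",cv2.resize(cv2.cvtColor(c["pixels"],cv2.COLOR_RGB2BGR)[130:330,60:340],None,fx=2.5,fy=2.5))
E
```

```text
time_s: 5.25
tcp_pos: [0.6598, -0.1014, 0.116]
ee_rot: [[1.0, 0.001, -0.001], [0.001, -1.0, -0.0], [-0.001, 0.0, -1.0]]
wrist_force: [-2.3, -3.2, 0.9]
gripper_width: 0.011
gripper_force: 1.7
time_s: 5.88
tcp_pos: [0.6898, -0.0907, 0.1151]
ee_rot: [[1.0, -0.0, -0.013], [-0.0, -1.0, 0.002], [-0.013, -0.002, -1.0]]
wrist_force: [-14.7, 5.1, 7.2]
gripper_width: 0.003
gripper_force: 7.1
```

View pics/s1.png

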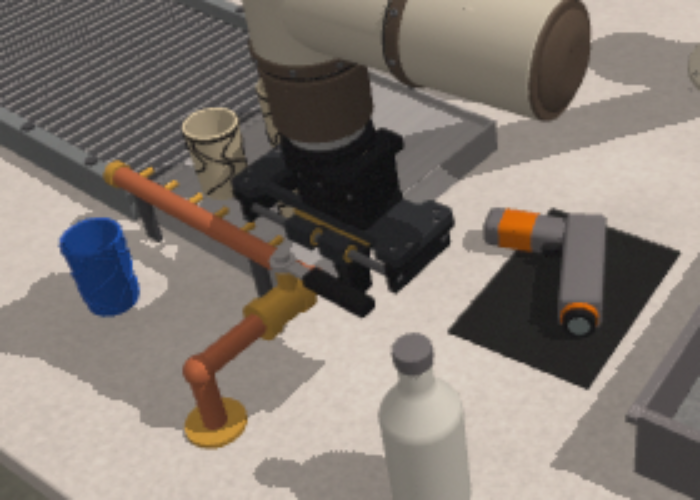

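Wrist force −14.7 N and the picture show the lever across the pipe against its stop. I'll retreat and go look over the thermometer.

```bash
python3 -m jog '0 -20 0 0 0; 1 -30 0 40 0; 1 -30 20 50 8; 1 -40 20 30 8; 1 -40 30 10 8' | grep tcp;  python3 -m jog '1 -40 30 0 7; 1 0 0 0 0; 1 0 0 0 0' | grep -A1 tcp
python3 - <<'E'
from h import *
np.set_printoptions(precision=4,suppress=True)
c=cap("wrist","w3.png");np.save("w3.npy",c,allow_pickle=True);print(r.sense()["joints"])
E
```

```text
tcp_pos: [0.5362, -0.021, 0.2489]
tcp_pos: [0.4959, 0.0086, 0.2467]
ee_rot: [[0.857, 0.516, 0.003], [0.516, -0.857, 0.001], [0.003, 0.001, -1.0]]
[ 19.7556   8.633  -15.7869   0.0106 -65.4485 101.2419]
```

View pics/w3.png

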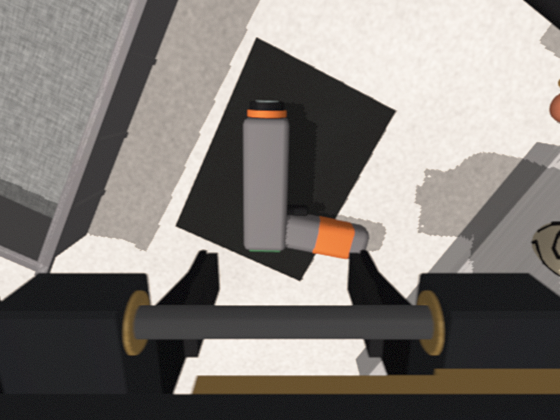

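The thermometer barrel is upright in this view: columns 244–288, rows 118 to 250, nose tip at row 100. The jaws already match its yaw.

```bash
python3 - <<'E'
from h import *
np.set_printoptions(precision=4,suppress=True)
c=np.load("w3.npy",allow_pickle=True).item()
h=cv2.cvtColor(c["pixels"],cv2.COLOR_RGB2HSV);g=cv2.inRange(h,(0,0,75),(179,60,170))
cl=[]
for v in (130,150,170,190):
    u=np.where(g[v,225:291])[0]+225; print(v,u.min(),u.max()); cl.append(plane(c,(u.min()+u.max()+1)/2,v,.045)[:2])
d=cl[0]-cl[-1];print(np.degrees(np.arctan2(d[1],d[0])),cl)
f=plane(c,266.5,119,.045);b=plane(c,265,250,.045);n=plane(c,266.5,101,.024);print(f,b,np.linalg.norm(f-b),n)
x=d/np.linalg.norm(d)
for nm,p,t in(("front",f,65),("back",b,-70),("lens",n,80)):print(nm,p[:2]+x*(5-t)/1000)
E
```

```text
130 243 287
150 243 287
170 243 286
190 243 286
29.792278104173512 [array([0.5294, 0.0471]), array([0.5132, 0.0376]), array([0.4962, 0.0283]), array([0.479 , 0.0182])]
[0.5386 0.0513 0.045 ] [ 0.4236 -0.0141  0.045 ] 0.13231303659615054 [0.5516 0.0599 0.024 ]
front [0.4865 0.0215]
back [0.4887 0.0231]
lens [0.4865 0.0227]
```

```bash
python3 -m jog '1 -9 13.5 0 -1; 1 0 0 -60 0; 1 0 0 -60 0; 1 0 0 -60 0; 1 0 0 -20 0' | grep tcp;  python3 -m jog '1 0 0 -15 0; 1 0 0 0 0; 1 0 0 0 0; 1 0 0 0 0' 
```

```text
tcp_pos: [0.4843, 0.0202, 0.0418]
time_s: 8.1
tcp_pos: [0.4863, 0.0216, 0.0317]
ee_rot: [[0.866, 0.5, 0.002], [0.5, -0.866, 0.001], [0.002, 0.0, -1.0]]
wrist_force: [-0.1, 0.1, 0.2]
gripper_width: 1.003
gripper_force: 0.0
```

```bash
python3 -m jog '1 0 0 -8 0; 1 0 0 -7.5 0; 1 0 0 0 0; 0 0 0 0 0; 0 0 0 0 0';  python3 -m jog '0 0 0 0 0; 0 0 0 0 0; 0 0 0 0 0; 0 0 0 0 0'; python3 -m jog '0 0 0 20 0; 0 0 0 30 0; 0 0 0 30 0; 0 0 0 0 0' 
```

```text
time_s: 8.72
tcp_pos: [0.4856, 0.0216, 0.0156]
ee_rot: [[0.866, 0.501, 0.0], [0.501, -0.866, 0.0], [0.0, 0.0, -1.0]]
wrist_force: [0.1, -1.0, 0.8]
gripper_width: 0.848
gripper_force: 0.0
time_s: 9.22
tcp_pos: [0.4855, 0.0216, 0.0155]
ee_rot: [[0.866, 0.5, 0.0], [0.5, -0.866, 0.0], [0.0, -0.0, -1.0]]
wrist_force: [-0.6, 1.0, 1.3]
gripper_width: 0.503
gripper_force: 30.0
time_s: 9.72
tcp_pos: [0.4867, 0.0219, 0.0971]
ee_rot: [[0.866, 0.5, 0.005], [0.5, -0.866, 0.002], [0.005, 0.001, -1.0]]
wrist_force: [-0.0, -0.0, -2.6]
gripper_width: 0.507
gripper_force: 30.0
```

Grip holds: 44 mm at 30 N. I'll turn the lens toward the vase at 12 cm, still above aim height.

```bash
python3 -m jog '0 0 0 40 0; 0 -5 -10 0 -10; 0 -5 -10 0 -10; 0 -5 -10 0 -10; 0 -5 -10 0 -10' | grep tcp; python3 -m jog '0 -5 -10 0 -10; 0 -5 -10 0 -10; 0 -5 -10 0 -10; 0 -5 -10 0 -10; 0 -5 -10 0 -10' | grep tcp;  python3 -m jog '0 -5 -13 0 -10; 0 0 0 -20 0; 0 0 0 -20 0; 0 0 0 0 0'
python3 - <<'E'
from h import *
c=cap("scene");np.save("s2.npy",c,allow_pickle=True);np.save("t2.npy",cap("top"),allow_pickle=True)
cv2.imwrite("pics/s2.png",cv2.resize(cv2.cvtColor(c["pixels"],cv2.COLOR_RGB2BGR)[120:300,110:350],None,fx=3,fy=3))
print(r.sense()["joints"])
E
```

```text
tcp_pos: [0.464, -0.019, 0.1335]
tcp_pos: [0.439, -0.0689, 0.1336]
time_s: 11.48
tcp_pos: [0.433, -0.0819, 0.0929]
ee_rot: [[0.342, -0.94, -0.007], [-0.94, -0.342, -0.001], [-0.002, 0.007, -1.0]]
wrist_force: [0.5, 0.3, -1.5]
gripper_width: 0.503
gripper_force: 30.0
[ 1.05382053e+01  1.37174624e+01 -3.47996238e+01  9.76831558e-03
 -4.15714301e+01  9.48478735e+00]
```

View pics/s2.png

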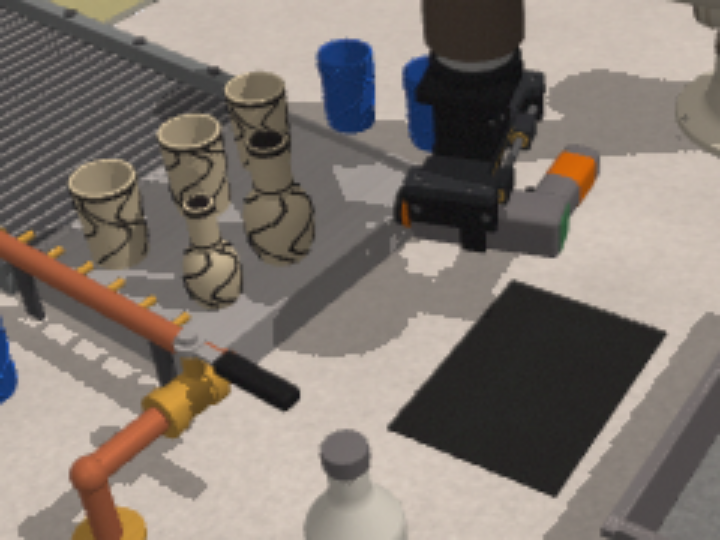

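The valve is closed, lever across the pipe, and the glass is untouched. The thermometer points at the vase, with the barrel's lower edge running from crop (405,240) to (558,255). Next check its pitch.

```bash
python3 - <<'E'
from h import *
np.set_printoptions(precision=4,suppress=True)
c=np.load("s2.npy",allow_pickle=True).item();s=r.sense();p=s["tcp_pos"];R=s["ee_rot"];x=R[:,0];y=-R[:,1]
print(p)
for t in(.060,-.075):
  for z in(-.0125,.0295):
    q=p+x*t+y*.022*np.sign(y[0])+np.array([0,0,z]);u=proj(c,q);print(t,z,u,(u-[110,120])*3)
q=p+x*.075+[0,0,.0085];print((proj(c,q)-[110,120])*3, q)
# vase axes from scene: mouth centres
for n,u,v,z in(("vase",110+268/3,120+141/3,.155),("bud",110+201/3,120+202/3,.135)): print(n,plane(c,u,v,z))
E
```

```text
[ 0.4352 -0.0816  0.095 ]
0.06 -0.0125 [246.0064 200.2114] [408.0193 240.6342]
0.06 0.0295 [244.9848 187.4984] [404.9543 202.4951]
-0.075 -0.0125 [295.5443 207.2286] [556.6328 261.6858]
-0.075 0.0295 [295.6968 194.389 ] [557.0905 223.1671]
[397.7297 204.9885] [ 0.4609 -0.1521  0.1034]
vase [ 0.5009 -0.2614  0.155 ]
bud [ 0.5817 -0.2692  0.135 ]
```

```bash
python3 -m jog '0 0 0 -16 0; 0 0 0 -16 0; 0 0 0 0 0; 0 0 0 0 0; 0 0 0 0 0'|egrep 'tcp|ee'; for i in 1 2 3 4; do python3 -m jog '0 0 0 0 0; 0 0 0 0 0; 0 0 0 0 0; 0 0 0 0 0; 0 0 0 0 0'|egrep 'time|tcp|ee'; done
python3 - <<'E'
from h import *
c=cap("scene");np.save("s3.npy",c,allow_pickle=True)
cv2.imwrite("pics/s3.png",cv2.resize(cv2.cvtColor(c["pixels"],cv2.COLOR_RGB2BGR)[130:270,170:350],None,fx=4,fy=4,interpolation=cv2.INTER_CUBIC))
s=r.sense();p=s["tcp_pos"];R=s["ee_rot"];x=R[:,0];y=-R[:,1]
for t in(.060,-.075):
  for z in(-.0125,.0295):
    q=p+x*t+y*.022*np.sign(y[0])+np.array([0,0,z]);u=proj(c,q);print(t,z,(u-[170,130])*4)
print("belly",(proj(c,[.5025,-.2635,.07])-[170,130])*4)
E
```

```text
tcp_pos: [0.4362, -0.0814, 0.0643]
ee_rot: [[0.343, -0.939, 0.002], [-0.939, -0.343, 0.0], [0.0, -0.002, -1.0]]
time_s: 12.82
tcp_pos: [0.4355, -0.0815, 0.0634]
ee_rot: [[0.342, -0.94, -0.0], [-0.94, -0.342, -0.0], [-0.0, 0.0, -1.0]]
time_s: 13.45
tcp_pos: [0.4355, -0.0815, 0.0634]
ee_rot: [[0.343, -0.94, 0.0], [-0.94, -0.343, -0.0], [0.0, -0.0, -1.0]]
time_s: 14.08
tcp_pos: [0.4354, -0.0815, 0.0634]
ee_rot: [[0.342, -0.94, -0.0], [-0.94, -0.342, -0.0], [0.0, 0.0, -1.0]]
time_s: 14.7
tcp_pos: [0.4355, -0.0815, 0.0635]
ee_rot: [[0.342, -0.94, 0.0], [-0.94, -0.342, 0.0], [0.0, -0.0, -1.0]]
0.06 -0.0125 [306.81993239 317.71073268]
0.06 0.0295 [302.86850303 268.59005988]
-0.075 -0.0125 [501.62326997 346.14975815]
-0.075 0.0295 [502.20964942 296.58069526]
belly [129.68937491 250.57219637]
```

View pics/s3.png

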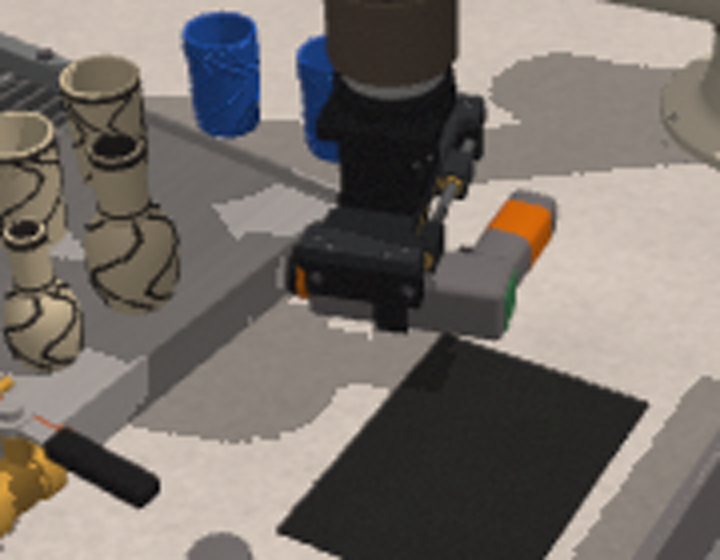

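Barrel edge matches prediction, with at most about 1.7° nose-down, which is well inside tolerance. I'll hold once more 4 mm higher for margin, then go to the bud vase.

```bash
python3 -m jog '0 0 0 4 0; 0 0 0 0 0; 0 0 0 0 0; 0 0 0 0 0; 0 0 0 0 0'|egrep 'tcp'; for i in 1 2 3; do python3 -m jog '0 0 0 0 0; 0 0 0 0 0; 0 0 0 0 0; 0 0 0 0 0; 0 0 0 0 0'|egrep 'time|tcp'; done
python3 -m jog '0 20 -1 0 0; 0 20 -1 0 0; 0 20 -1 0 0; 0 21.5 -2.5 0 0; 0 0 0 -9 0' | grep tcp;  for i in 1 2 3 4; do python3 -m jog '0 0 0 0 0; 0 0 0 0 0; 0 0 0 0 0; 0 0 0 0 0; 0 0 0 0 0'|egrep 'time|tcp|ee'; done
python3 - <<'E'
from h import *
c=cap("scene");t=cap("top")
a=cv2.resize(cv2.cvtColor(c["pixels"],cv2.COLOR_RGB2BGR)[130:270,120:300],None,fx=3.3,fy=3.3,interpolation=cv2.INTER_CUBIC)
cv2.imwrite("pics/s4.png",a)
s=r.sense();p=s["tcp_pos"];R=s["ee_rot"];x=R[:,0];y=-R[:,1]
for t in(.060,-.075):
  for z in(-.0125,.0295):
    q=p+x*t+y*.022*np.sign(y[0])+np.array([0,0,z]);u=proj(c,q);print(t,z,(u-[120,130])*3.3)
print("belly",(proj(c,[.584,-.2705,.063])-[120,130])*3.3)
E
```

```text
tcp_pos: [0.4354, -0.0815, 0.0674]
time_s: 16.0
tcp_pos: [0.4354, -0.0815, 0.0674]
time_s: 16.62
tcp_pos: [0.4355, -0.0815, 0.0674]
time_s: 17.25
tcp_pos: [0.4355, -0.0815, 0.0674]
tcp_pos: [0.519, -0.087, 0.0586]
time_s: 18.5
tcp_pos: [0.517, -0.087, 0.0586]
ee_rot: [[0.342, -0.94, 0.0], [-0.94, -0.342, 0.0], [0.0, -0.0, -1.0]]
time_s: 19.12
tcp_pos: [0.517, -0.087, 0.0584]
ee_rot: [[0.342, -0.94, -0.0], [-0.94, -0.342, -0.0], [-0.0, 0.0, -1.0]]
time_s: 19.75
tcp_pos: [0.517, -0.087, 0.0585]
ee_rot: [[0.342, -0.94, 0.0], [-0.94, -0.342, 0.0], [0.0, -0.0, -1.0]]
time_s: 20.38
tcp_pos: [0.517, -0.087, 0.0584]
ee_rot: [[0.342, -0.94, -0.0], [-0.94, -0.342, -0.0], [-0.0, 0.0, -1.0]]
0.06 -0.0125 [350.65239238 319.47044477]
0.06 0.0295 [345.62498656 278.65223592]
-0.075 -0.0125 [516.45547259 345.24144396]
-0.075 0.0295 [515.4146854  304.08775118]
belly [199.47702023 261.74735287]
```

View pics/s4.png

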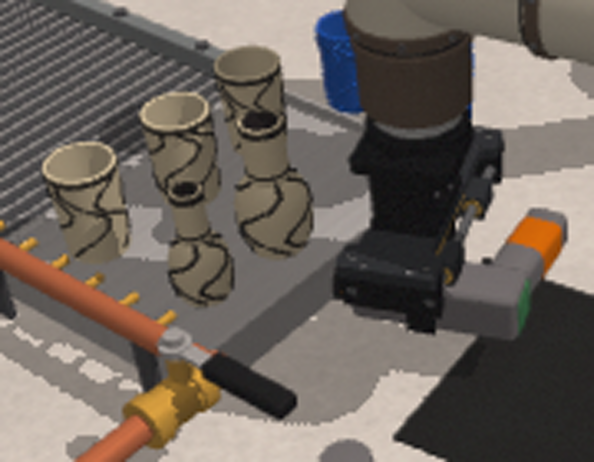

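Picture shows all glass in place with the thermometer aimed at the bud belly (crop 199,262). Hold done; now return it to the mat.

```bash
python3 -m jog '0 0 0 0 0; 0 0 0 40 0; 0 0 0 40 0; 0 -3 11 0 10; 0 -3 11 0 10' | grep tcp; python3 -m jog '0 -3 11 0 10; 0 -3 11 0 10; 0 -3 11 0 10; 0 -3 11 0 10; 0 -3 11 0 10' | grep tcp;  python3 -m jog '0 -3 11 0 10; 0 -3 11 0 10; 0 -3 8 0 10; 0 0 0 -40 0; 0 0 0 -40 0' | grep tcp;python3 -m jog '0 0 0 -20 0; 0 0 0 -10 0; 0 0 0 0 0; 0 0 0 0 0'
```

```text
tcp_pos: [0.5109, -0.0648, 0.1391]
tcp_pos: [0.4957, -0.0097, 0.1384]
tcp_pos: [0.4874, 0.0204, 0.0582]
time_s: 22.85
tcp_pos: [0.4878, 0.0203, 0.0294]
ee_rot: [[0.866, 0.501, 0.002], [0.501, -0.866, 0.001], [0.002, 0.0, -1.0]]
wrist_force: [0.0, 0.6, -2.1]
gripper_width: 0.496
gripper_force: 30.0
```

```bash
python3 -m jog '0 0 0 -6 0; 0 0 0 -4 0; 0 0 0 -2 0; 0 0 0 -1 0; 0 0 0 0 0'; python3 -m jog '1 0 0 0 0; 1 0 0 0 0; 1 0 0 0 0; 1 0 0 0 0; 1 0 0 0 0'|tail -3; python3 -m jog '1 0 0 40 0; 1 0 0 60 0; 1 0 0 60 0; 1 0 0 60 0; 1 0 0 60 0'|grep tcp
python3 - <<'E'
from h import *
c=cap("wrist");np.save("w4.npy",c,allow_pickle=True)
h=cv2.cvtColor(c["pixels"],cv2.COLOR_RGB2HSV);o=cv2.inRange(h,(5,150,120),(18,255,255))
n,l,st,ce=cv2.connectedComponentsWithStats(o)
for i in range(1,n):
    if st[i,4]>40:print(st[i],ce[i],plane(c,*ce[i],.03))
E
```

```text
time_s: 23.48
tcp_pos: [0.487, 0.02, 0.0155]
ee_rot: [[0.866, 0.5, -0.0], [0.5, -0.866, -0.0], [-0.0, 0.0, -1.0]]
wrist_force: [-0.9, -0.4, -1.8]
gripper_width: 0.504
gripper_force: 30.0
wrist_force: [-0.0, 0.2, -0.1]
gripper_width: 0.962
gripper_force: 0.0
tcp_pos: [0.4864, 0.0198, 0.2976]
[266 105  34   7 220] [282.13636364 107.92727273] [0.54263785 0.05263669 0.03      ]
[327 204  37  33 876] [345.23059361 220.35958904] [ 0.46774058 -0.07788986  0.03      ]
```

The thermometer is back where it lay. Next, the bud vase by its neck.

```bash
python3 -m jog '1 16.5 -48.5 0 -10; 1 16.5 -48.5 0 -10; 1 16.5 -48.5 0 -10; 1 16.5 -48.5 0 0; 1 16.5 -48.5 0 0' | grep tcp; python3 -m jog '1 16.5 -48.5 0 0; 1 0 0 0 0; 1 0 0 -40 0; 1 0 0 0 0;1 0 0 0 0'
python3 - <<'E'
from h import *
c=cap("wrist","w5.png");np.save("w5.npy",c,allow_pickle=True)
print(proj(c,[.585,-.271,.135]),proj(c,[.503,-.264,.155]),r.sense()["tcp_pos"])
E
```

```text
tcp_pos: [0.5697, -0.2241, 0.2949]
time_s: 26.02
tcp_pos: [0.5864, -0.2707, 0.2568]
ee_rot: [[1.0, 0.002, 0.001], [0.002, -1.0, -0.001], [0.001, 0.001, -1.0]]
wrist_force: [-0.1, -0.1, 0.4]
gripper_width: 1.0
gripper_force: 0.0
[283.0184927 205.7199748] [273.97660545 312.67032746] [ 0.58672746 -0.27078886  0.25743143]
```

View pics/w5.png

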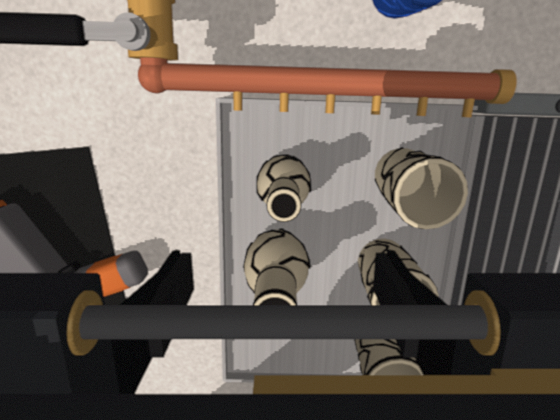

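The bud mouth at (284,206) matches the prediction. Descend and grip.

```bash
python3 -m jog '1 -2 0 -50 0; 1 0 0 -50 0; 1 0 0 -40 0; 1 0 0 -13 0; 1 0 0 0 0'|grep tcp; python3 -m jog '0 0 0 0 0; 0 0 0 0 0; 0 0 0 0 0; 0 0 0 0 0; 0 0 0 0 0'|egrep 'tcp|grip'; python3 -m jog '0 0 0 0 0; 0 0 0 0 0; 0 0 0 30 0; 0 0 0 50 0; 0 0 0 50 0'
```

```text
tcp_pos: [0.5848, -0.2711, 0.1034]
tcp_pos: [0.5839, -0.271, 0.1025]
gripper_width: 0.518
gripper_force: 0.0
time_s: 27.95
tcp_pos: [0.5833, -0.2707, 0.2324]
ee_rot: [[1.0, 0.0, -0.003], [0.0, -1.0, 0.001], [-0.003, -0.001, -1.0]]
wrist_force: [1.0, 0.3, -1.7]
gripper_width: 0.283
gripper_force: 30.0
```

```bash
python3 -m jog '0 0 0 0 0; 0 0 30 0 0; 0 1 55 0 0; 0 1 55 0 0; 0 1 55 0 0'|egrep 'tcp|force'; python3 -m jog '0 1 55 0 0; 0 1 55 0 0; 0 1 55 0 0; 0 1 55 0 0; 0 1 55 0 0' |grep tcp; python3 -m jog '0 1 35 0 0; 0 0 15 0 0; 0 0 0 0 0; 0 0 0 0 0'
python3 - <<'E'
from h import *
c=cap("scene");s=r.sense();p=s["tcp_pos"];print(p)
cv2.imwrite("pics/s5.png",cv2.resize(cv2.cvtColor(c["pixels"],cv2.COLOR_RGB2BGR)[130:370,230:510],None,fx=2.5,fy=2.5,interpolation=cv2.INTER_CUBIC))
for z in(-.0725,): print((proj(c,p+[0,0,z])-[230,130])*2.5)
for q in((.170,.130),(.170,-.13),(-.17,-.13),(-.17,.13)):
  a=np.radians(3);w=[.475+q[0]*np.cos(a)-q[1]*np.sin(a),.303+q[0]*np.sin(a)+q[1]*np.cos(a),.085];print((proj(c,w)-[230,130])*2.5)
E
```

```text
tcp_pos: [0.5856, -0.0743, 0.2302]
wrist_force: [0.6, 0.2, -2.5]
gripper_force: 30.0
tcp_pos: [0.5907, 0.2004, 0.2302]
time_s: 29.7
tcp_pos: [0.5927, 0.2476, 0.2319]
ee_rot: [[1.0, -0.001, -0.001], [-0.001, -1.0, -0.001], [-0.001, 0.001, -1.0]]
wrist_force: [0.4, 0.4, -2.8]
gripper_width: 0.287
gripper_force: 30.0
[0.59287208 0.24749956 0.23224091]
[321.74122662 331.68199964]
[522.66156744 542.18197769]
[210.77891956 405.56600896]
[360.60634701 186.08362679]
[620.30110565 271.05047697]
```

View pics/s5.png

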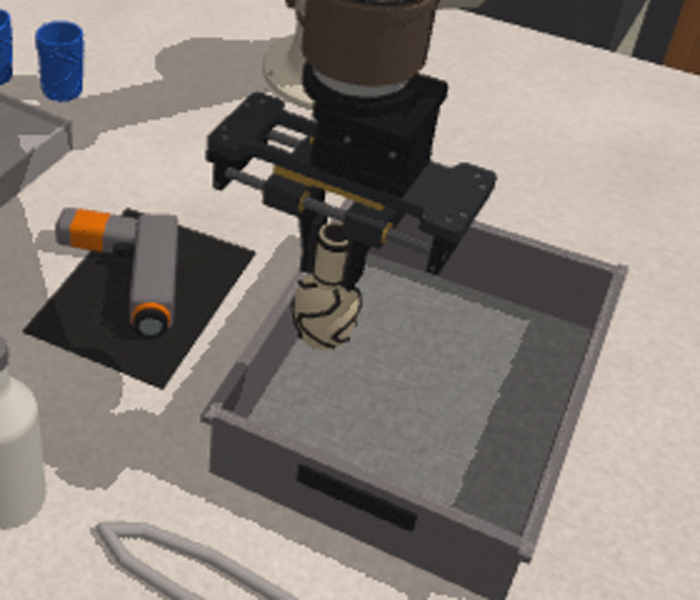

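Bud vase held upright over the tote; tote corners fit the estimate. Lower to the felt watching the force.

```bash
python3 -m jog '0 0 3 -40 0; 0 0 0 -40 0; 0 0 0 -40 0; 0 0 0 -15 0; 0 0 0 0 0'|egrep 'tcp|force'; python3 -m jog '0 0 0 -4 0; 0 0 0 0 0'|egrep 'tcp|wrist';python3 -m jog '0 0 0 -3 0; 0 0 0 0 0'|egrep 'tcp|wrist'; python3 -m jog '0 0 0 -2 0; 0 0 0 0 0'|egrep 'tcp|wrist'
```

```text
tcp_pos: [0.5931, 0.2511, 0.0972]
wrist_force: [0.2, 0.3, -2.9]
gripper_force: 30.0
tcp_pos: [0.5936, 0.2523, 0.0948]
wrist_force: [0.1, 0.3, -2.2]
tcp_pos: [0.5929, 0.252, 0.0905]
wrist_force: [-0.2, 0.1, -2.8]
tcp_pos: [0.5928, 0.2519, 0.0882]
wrist_force: [-0.5, 0.3, -3.4]
```

```bash
for i in 1; do python3 -m jog '0 0 0 -2 0; 0 0 0 0 0'|egrep 'tcp|wrist'; python3 -m jog '0 0 0 -2 0; 0 0 0 0 0'|egrep 'tcp|wrist'; python3 -m jog '0 0 0 -1.5 0; 0 0 0 0 0'|egrep 'tcp|wrist'; done
```

```text
tcp_pos: [0.5928, 0.2519, 0.0862]
wrist_force: [-0.2, 0.4, -2.3]
tcp_pos: [0.5928, 0.2519, 0.0842]
wrist_force: [-0.1, -0.7, -2.3]
tcp_pos: [0.5929, 0.2519, 0.0828]
wrist_force: [-0.1, 0.3, -2.2]
```

```bash
python3 -m jog '0 0 0 -1.5 0; 0 0 0 0 0'|egrep 'tcp|wrist'; python3 -m jog '0 0 0 -1 0; 0 0 0 0 0'|egrep 'tcp|wrist'; python3 -m jog '0 0 0 -1 0; 0 0 0 0 0'|egrep 'tcp|wrist'
```

```text
tcp_pos: [0.5929, 0.2519, 0.0813]
wrist_force: [-0.5, -0.8, -2.3]
tcp_pos: [0.593, 0.252, 0.0804]
wrist_force: [-0.2, 0.2, -3.0]
tcp_pos: [0.5931, 0.252, 0.0804]
wrist_force: [-1.5, -1.1, 3.3]
```

Contact felt at z = 0.0804. Release, lift, go to the large vase.

```bash
python3 -m jog '0.7 0 0 0.5 0; 0.7 0 0 0 0; 0.7 0 0 0 0; 0.7 0 0 0 0; 0.7 0 0 0 0'|egrep 'tcp|grip'; python3 -m jog '0.7 0 0 20 0; 0.7 0 0 50 0; 1 0 0 60 0; 1 0 0 60 0; 1 -10 -57 0 0'|grep tcp; python3 -m jog '1 -10 -57 0 0; 1 -10 -57 0 0; 1 -10 -57 0 0; 1 -10 -57 0 0; 1 -10 -57 0 0'|grep tcp;python3 -m jog '1 -10 -57 0 0; 1 -10 -57 0 0; 1 -10 -57 0 0; 1 0 0 0 0; 1 0 0 0 0'|egrep 'tcp|width'
python3 - <<'E'
from h import *
c=cap("wrist","w6.png");np.save("w6.npy",c,allow_pickle=True)
print(proj(c,[.503,-.264,.155]),r.sense()["tcp_pos"])
h=cv2.cvtColor(c["pixels"],cv2.COLOR_RGB2HSV);d=cv2.inRange(h,(0,0,0),(179,255,45));n,l,st,ce=cv2.connectedComponentsWithStats(d)
for i in range(1,n):
  if 250<st[i,4]<6000:print(st[i],ce[i],plane(c,*ce[i],.155))
E
```

```text
tcp_pos: [0.593, 0.252, 0.0798]
gripper_width: 0.679
gripper_force: 0.0
tcp_pos: [0.586, 0.1979, 0.2759]
tcp_pos: [0.5324, -0.0917, 0.2702]
tcp_pos: [0.5028, -0.2611, 0.2698]
gripper_width: 1.0
[286.84043765 206.15784179] [ 0.50304577 -0.26043893  0.26991968]
[480  26  30 130 565] [494.53451327  88.93274336] [ 0.58729335 -0.40640782  0.155     ]
[ 488   27   42  150 1307] [509.3496557   95.76664116] [ 0.58279911 -0.41741329  0.155     ]
[ 489   27   62  238 2034] [521.1612586  133.22812193] [ 0.5572795  -0.43046577  0.155     ]
[ 508   28   52  225 1680] [538.31964286 140.06190476] [ 0.55246157 -0.44367018  0.155     ]
[544 110  16  65 293] [553.6552901  149.36518771] [ 0.54581586 -0.45609491  0.155     ]
[474 163  29  89 598] [487.23745819 208.13545151] [ 0.50142025 -0.41549363  0.155     ]
[530 170  27  66 421] [542.18764846 204.43230404] [ 0.50434274 -0.45646659  0.155     ]
[ 269  190   37   35 1029] [287.03401361 206.95432459] [ 0.50237085 -0.26414818  0.155     ]
[   0  198  134   66 3633] [ 61.31461602 241.38755849] [ 0.47438761 -0.0890192   0.155     ]
```

View pics/w6.png

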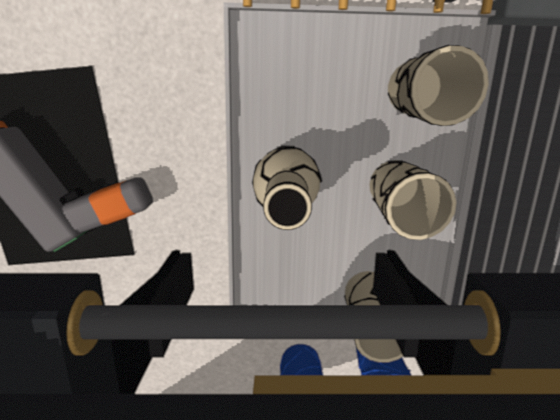

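Vase mouth at (287,207) → (0.502,−0.264). Descend, grip long enough, lift.

```bash
python3 -m jog '1 -0.5 -3.5 -50 0; 1 0 0 -50 0; 1 0 0 -40 0; 1 0 0 -11 0; 1 0 0 0 0'|grep tcp; python3 -m jog '0 0 0 0 0; 0 0 0 0 0; 0 0 0 0 0; 0 0 0 0 0; 0 0 0 0 0'|egrep 'tcp|grip'; python3 -m jog '0 0 0 0 0; 0 0 0 0 0; 0 0 0 0 0'; python3 -m jog '0 0 0 20 0; 0 0 0 40 0; 0 0 0 40 0;0 0 0 40 0; 0 0 0 0 0'
```

```text
tcp_pos: [0.5032, -0.2639, 0.1194]
tcp_pos: [0.5024, -0.2646, 0.119]
gripper_width: 0.516
gripper_force: 0.0
time_s: 36.8
tcp_pos: [0.5024, -0.2644, 0.1189]
ee_rot: [[1.0, 0.0, -0.0], [0.0, -1.0, 0.0], [-0.0, -0.0, -1.0]]
wrist_force: [-1.0, 1.2, -0.7]
gripper_width: 0.4
gripper_force: 30.0
time_s: 37.42
tcp_pos: [0.5037, -0.2648, 0.2612]
ee_rot: [[1.0, 0.0, 0.006], [0.0, -1.0, -0.001], [0.006, 0.001, -1.0]]
wrist_force: [0.3, 1.0, -5.0]
gripper_width: 0.401
gripper_force: 30.0
```

```bash
python3 -m jog '0 3 30 0 0; 0 7 50 0 0; 0 7 50 0 0; 0 7 50 0 0; 0 7 50 0 0'|egrep 'tcp'; python3 -m jog '0 7 50 0 0; 0 7 50 0 0; 0 7 50 0 0; 0 7 50 0 0; 0 7 50 0 0' |grep tcp; python3 -m jog '0 7 50 0 0; 0 7 50 0 0; 0 4 39 0 0; 0 0 0 0 0; 0 0 0 0 0';python3 -m jog '0 0 0 -40 0; 0 0 0 -40 0; 0 0 0 -40 0; 0 0 0 -30 0; 0 0 0 0 0'|egrep 'tcp|wrist'
```

```text
tcp_pos: [0.5318, -0.0329, 0.2556]
tcp_pos: [0.5669, 0.2166, 0.2552]
time_s: 39.3
tcp_pos: [0.5853, 0.3538, 0.2555]
ee_rot: [[1.0, 0.0, -0.005], [0.0, -1.0, -0.004], [-0.005, 0.004, -1.0]]
wrist_force: [0.2, -1.1, -6.0]
gripper_width: 0.4
gripper_force: 30.0
tcp_pos: [0.5844, 0.3514, 0.105]
wrist_force: [-0.8, -0.2, -5.3]
```

```bash
python3 -m jog '0 0 0 -5 0; 0 0 0 0 0'|egrep 'tcp|wrist'; python3 -m jog '0 0 0 -1.5 0; 0 0 0 0 0'|egrep 'tcp|wrist';python3 -m jog '0 0 0 -1 0; 0 0 0 0 0'|egrep 'tcp|wrist'; python3 -m jog '0 0 0 -1 0; 0 0 0 0 0'|egrep 'tcp|wrist'
```

```text
tcp_pos: [0.587, 0.3547, 0.1054]
wrist_force: [0.0, 0.4, -5.3]
tcp_pos: [0.5865, 0.3546, 0.103]
wrist_force: [-0.2, -0.1, -5.6]
tcp_pos: [0.5864, 0.3545, 0.1014]
wrist_force: [-0.0, 0.3, -5.7]
tcp_pos: [0.5864, 0.3544, 0.1003]
wrist_force: [0.3, 0.4, -5.2]
```

```bash
python3 -m jog '0 0 0 -1.5 0; 0 0 0 0 0'|egrep 'tcp|wrist';python3 -m jog '0 0 0 -1 0; 0 0 0 0 0'|egrep 'tcp|wrist'; python3 -m jog '0 0 0 -1 0; 0 0 0 0 0'|egrep 'tcp|wrist';  python3 -m jog '0 0 0 -1 0; 0 0 0 0 0'|egrep 'tcp|wrist'
```

```text
tcp_pos: [0.5863, 0.3544, 0.0987]
wrist_force: [0.2, -0.6, -5.5]
tcp_pos: [0.5864, 0.3544, 0.0978]
wrist_force: [0.2, -0.6, -5.2]
tcp_pos: [0.5865, 0.3545, 0.097]
wrist_force: [-0.3, -0.7, -5.2]
tcp_pos: [0.5866, 0.3546, 0.0969]
wrist_force: [-0.7, -0.5, 1.0]
```

```bash
python3 -m jog '0.75 0 0 0.5 0; 0.75 0 0 0 0; 0.75 0 0 0 0; 0.75 0 0 0 0; 0.75 0 0 0 0'|egrep 'tcp|grip'; python3 -m jog '0.75 0 0 20 0; 0.75 0 0 50 0; 1 0 0 60 0; 1 0 0 60 0; 1 -9 -55 10 0'|grep tcp; python3 -m jog '1 -9 -57 0 0; 1 -9 -57 0 0; 1 -9 -57 0 0; 1 -9 -57 0 0; 1 -9 -57 0 0'|grep tcp;python3 -m jog '1 -9 -57 0 0; 1 -9 -57 0 0; 1 -9 -57 0 0; 1 -9 -57 0 0; 1 -9 -57 0 0'|grep tcp;python3 -m jog '1 -9 -57 0 0; 1 0 0 0 0; 1 0 0 0 0'|egrep 'tcp|width'
cat > tum.py <<'E'
from h import *
import sys
c=cap("wrist");s=r.sense();print(s["time_s"],s["tcp_pos"])
h=cv2.cvtColor(c["pixels"],cv2.COLOR_RGB2HSV)
m=cv2.inRange(h,(10,30,90),(35,140,255));m[262:]=0
n,l,st,ce=cv2.connectedComponentsWithStats(m)
for i in range(1,n):
  if st[i,4]>200: print(st[i],ce[i],plane(c,*ce[i],.118))
cv2.imwrite("pics/"+sys.argv[1],cv2.cvtColor(c["pixels"],cv2.COLOR_RGB2BGR));np.save("tum.npy",c,allow_pickle=True)
E
python3 tum.py w7.png
```

```text
tcp_pos: [0.5865, 0.3545, 0.0964]
gripper_width: 0.74
gripper_force: 0.0
tcp_pos: [0.5795, 0.3023, 0.3015]
tcp_pos: [0.5319, 0.0127, 0.2968]
tcp_pos: [0.4869, -0.2723, 0.2968]
tcp_pos: [0.4782, -0.3275, 0.2963]
gripper_width: 1.002
44.85 [ 0.47851922 -0.32692855  0.29647013]
[ 322   16   75   78 4485] [359.35273133  54.74091416] [ 0.58990941 -0.39076489  0.118     ]
[ 307  140   67   65 3407] [340.44995597 171.82007631] [ 0.49138015 -0.37970367  0.118     ]
[293 243  35  19 272] [309.70588235 252.01838235] [ 0.41226933 -0.35356704  0.118     ]
```

View pics/w7.png

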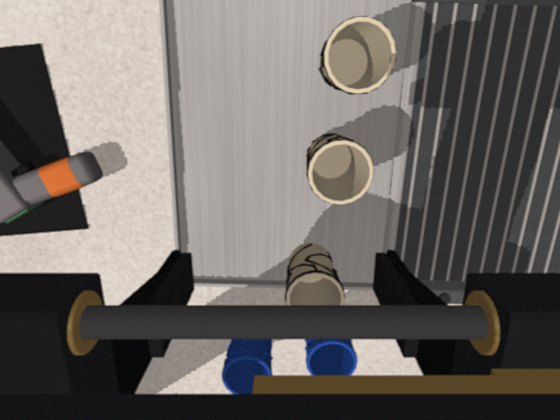

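Rims at (359,54), (341,171), and a third partly hidden; nothing was knocked. Pick the tumbler at (0.590,−0.390).

```bash
python3 -m jog '1 37 -21 0 0; 1 37 -21 0 0; 1 38 -21.5 0 0; 1 0 0 -20 0; 1 0 0 0 0'|grep tcp; python3 - <<'E'
from h import *
c=cap("wrist");s=r.sense();print(s["tcp_pos"])
h=cv2.cvtColor(c["pixels"],cv2.COLOR_RGB2HSV);m=cv2.inRange(h,(10,30,90),(35,140,255));m[262:]=0
n,l,st,ce=cv2.connectedComponentsWithStats(m)
for i in range(1,n):
  if st[i,4]>400: print(st[i],plane(c,*ce[i],.118))
E
python3 -m jog '1 0 0 -60 0; 1 0 0 -60 0; 1 0 0 -50 0; 1 0 0 0 0; 1 0 0 0 0'|egrep 'tcp|wrist'
```

```text
tcp_pos: [0.5907, -0.389, 0.2741]
[ 0.5907907  -0.38954119  0.27601664]
[ 252  159   70   68 3728] [ 0.59020048 -0.39155782  0.118     ]
tcp_pos: [0.5924, -0.3917, 0.1103]
wrist_force: [-0.3, -0.0, 0.5]
```

```bash
python3 -m jog '1 0 0 -25 0; 1 0 0 0 0; 0 0 0 0 0; 0 0 0 0 0; 0 0 0 0 0'|egrep 'tcp|grip'; python3 -m jog '0 0 0 0 0; 0 0 0 0 0; 0 0 0 0 0'|egrep 'tcp|grip'; python3 -m jog '0 0 0 20 0; 0 0 0 40 0; 0 0 0 40 0;0 0 0 40 0; 0 0 0 0 0'|egrep -v ee
```

```text
tcp_pos: [0.5909, -0.3913, 0.0825]
gripper_width: 0.747
gripper_force: 0.0
tcp_pos: [0.5907, -0.3912, 0.0821]
gripper_width: 0.676
gripper_force: 30.0
time_s: 47.78
tcp_pos: [0.5919, -0.3917, 0.2248]
wrist_force: [1.0, -0.3, -1.9]
gripper_width: 0.675
gripper_force: 30.0
```

```bash
python3 -m jog '0 -4 30 0 0; 0 -6 55 0 0; 0 -6 55 0 0; 0 -6 55 0 0; 0 -6 55 0 0'|egrep 'tcp'; python3 -m jog '0 -6 55 0 0; 0 -6 55 0 0; 0 -6 55 0 0; 0 -6 55 0 0; 0 -6 55 0 0' |grep tcp; python3 -m jog '0 -6 55 0 0; 0 -6 55 0 0; 0 -6 43 0 0; 0 -5 15 0 0; 0 0 0 0 0'|egrep 'tcp|wr|width';python3 -m jog '0 0 0 -40 0; 0 0 0 -40 0; 0 0 0 -40 0; 0 0 0 -25 0; 0 0 0 0 0'|egrep 'tcp|wrist'
```

```text
tcp_pos: [0.5608, -0.139, 0.2188]
tcp_pos: [0.5307, 0.1354, 0.2191]
tcp_pos: [0.5083, 0.302, 0.2195]
wrist_force: [-0.1, -0.1, -1.8]
gripper_width: 0.681
tcp_pos: [0.5082, 0.299, 0.074]
wrist_force: [-0.4, -0.1, -1.9]
```

```bash
python3 -m jog '0 0 0 -8 0; 0 0 0 -3 0; 0 0 0 0 0'|egrep 'tcp|wrist'; for i in 1 ; do python3 -m jog '0 0 0 -1.5 0; 0 0 0 0 0'|egrep 'tcp|wrist';python3 -m jog '0 0 0 -1 0; 0 0 0 0 0'|egrep 'tcp|wrist'; python3 -m jog '0 0 0 -1 0; 0 0 0 0 0'|egrep 'tcp|wrist'; done
```

```text
tcp_pos: [0.5096, 0.302, 0.066]
wrist_force: [0.1, 0.0, -2.2]
tcp_pos: [0.5095, 0.3021, 0.0641]
wrist_force: [0.3, -0.3, -2.5]
tcp_pos: [0.5094, 0.302, 0.0629]
wrist_force: [0.5, 0.4, -2.2]
tcp_pos: [0.5094, 0.3019, 0.0618]
wrist_force: [-0.0, -1.3, -1.3]
```

```bash
python3 -m jog '0 0 0 -1.5 0; 0 0 0 0 0'|egrep 'tcp|wrist'; python3 -m jog '0.9 0 0 0.5 0; 0.9 0 0 0 0; 0.9 0 0 0 0; 0.9 0 0 0 0; 0.9 0 0 0 0'|egrep 'tcp|grip'; python3 -m jog '0.9 0 0 20 0; 0.9 0 0 50 0; 1 0 0 60 0; 1 0 0 60 0; 1 0 -55 10 0'|grep tcp; python3 -m jog '1 -2 -57 0 0; 1 -2 -57 0 0; 1 -2 -57 0 0; 1 -2 -57 0 0; 1 -2 -57 0 0'|grep tcp;python3 -m jog '1 -2 -57 0 0; 1 -2 -57 0 0; 1 -2 -57 0 0; 1 -2 -57 0 0; 1 0 -57 0 0'|grep tcp;python3 -m jog '1 0 -57 0 0; 1 0 0 0 0; 1 0 0 0 0'|egrep 'tcp|width'; python3 tum.py w8.png
```

```text
tcp_pos: [0.5094, 0.3019, 0.0603]
wrist_force: [0.6, -0.9, -2.6]
tcp_pos: [0.5095, 0.302, 0.061]
gripper_width: 0.899
gripper_force: 0.0
tcp_pos: [0.5116, 0.2497, 0.266]
tcp_pos: [0.499, -0.0398, 0.2612]
tcp_pos: [0.4911, -0.3249, 0.2611]
tcp_pos: [0.4911, -0.3799, 0.2605]
gripper_width: 1.002
54.575 [ 0.49136432 -0.37933741  0.26088731]
[ 247  158   73   73 4092] [282.90395894 195.17253177] [ 0.49218496 -0.37989102  0.118     ]
```

```bash
python3 -m jog '1 0.5 0 -60 0; 1 0 0 -60 0; 1 0 0 -35 0; 1 0 0 -20 0; 1 0 0 0 0'|egrep 'tcp|wrist'; python3 -m jog '1 0 0 0 0; 0 0 0 0 0; 0 0 0 0 0; 0 0 0 0 0; 0 0 0 0 0'|egrep 'tcp|grip'; python3 -m jog '0 0 0 0 0; 0 0 0 0 0; 0 0 0 0 0'|egrep 'tcp|grip'; python3 -m jog '0 0 0 20 0; 0 0 0 40 0; 0 0 0 40 0;0 0 0 40 0; 0 0 0 0 0'|egrep -v ee
```

```text
tcp_pos: [0.4915, -0.3782, 0.0848]
wrist_force: [0.6, 0.6, 0.8]
tcp_pos: [0.492, -0.38, 0.0862]
gripper_width: 0.672
gripper_force: 30.0
tcp_pos: [0.492, -0.38, 0.0862]
gripper_width: 0.672
gripper_force: 29.9
time_s: 56.82
tcp_pos: [0.4935, -0.381, 0.229]
wrist_force: [0.6, -0.4, -2.6]
gripper_width: 0.673
gripper_force: 30.0
```

```bash
python3 -m jog '0 -4 30 0 0; 0 -4 55 0 0; 0 -4 55 0 0; 0 -4 55 0 0; 0 -4 55 0 0'|egrep 'tcp'; python3 -m jog '0 -4 55 0 0; 0 -4 55 0 0; 0 -4 55 0 0; 0 -4 55 0 0; 0 -4 55 0 0' |grep tcp; python3 -m jog '0 -4 55 0 0; 0 -4 55 0 0; 0 -5 33 0 0; 0 -5 14 0 0; 0 0 0 0 0'|egrep 'tcp|wr|width';python3 -m jog '0 0 0 -40 0; 0 0 0 -40 0; 0 0 0 -40 0; 0 0 0 -25 0; 0 0 0 0 0'|egrep 'tcp|wrist'; python3 -m jog '0 0 0 -5 0; 0 0 0 0 0; 0 0 0 0 0'|egrep 'tcp|wrist'
```

```text
tcp_pos: [0.4705, -0.1283, 0.2237]
tcp_pos: [0.4506, 0.1462, 0.224]
tcp_pos: [0.4331, 0.3016, 0.2245]
wrist_force: [0.9, -0.2, -2.5]
gripper_width: 0.676
tcp_pos: [0.4331, 0.2991, 0.079]
wrist_force: [-0.8, 1.0, -1.3]
tcp_pos: [0.4344, 0.3023, 0.0769]
wrist_force: [0.3, 0.1, -2.4]
```

```bash
python3 -m jog '0 0 0 -8 0; 0 0 0 -3 0; 0 0 0 0 0'|egrep 'tcp|wrist'; python3 -m jog '0 0 0 -1 0; 0 0 0 0 0; 0 0 0 0 0'|egrep 'tcp|wrist'; python3 -m jog '0 0 0 -1 0; 0 0 0 0 0'|egrep 'tcp|wrist'
```

```text
tcp_pos: [0.4338, 0.3019, 0.0646]
wrist_force: [-0.3, 0.3, -2.9]
tcp_pos: [0.4341, 0.3021, 0.0643]
wrist_force: [-1.0, -0.0, 0.8]
tcp_pos: [0.4342, 0.3022, 0.0642]
wrist_force: [-2.6, -1.5, 8.3]
```

```bash
python3 -m jog '0.9 0 0 1 0; 0.9 0 0 0 0; 0.9 0 0 0 0; 0.9 0 0 0 0; 0.9 0 0 0 0'|egrep 'tcp|grip'; python3 -m jog '0.9 0 0 20 0; 0.9 0 0 50 0; 1 0 0 60 0; 1 0 0 60 0; 1 0 -55 5 0'|grep tcp; python3 -m jog '1 -2 -57 0 0; 1 -2 -57 0 0; 1 -2 -57 0 0; 1 -2 -57 0 0; 1 -2 -57 0 0'|grep tcp;python3 -m jog '1 -2 -57 0 0; 1 -2 -57 0 0; 1 -2 -57 0 0; 1 -2 -57 0 0; 1 0 -57 0 0'|grep tcp;python3 -m jog '1 0 -57 0 0; 1 0 0 0 0; 1 0 0 0 0'|egrep 'tcp|width'; python3 tum.py w9.png
```

```text
tcp_pos: [0.434, 0.302, 0.0638]
gripper_width: 0.902
gripper_force: 0.0
tcp_pos: [0.4364, 0.2501, 0.264]
tcp_pos: [0.4235, -0.0397, 0.2592]
tcp_pos: [0.4155, -0.325, 0.2591]
tcp_pos: [0.4156, -0.3799, 0.2584]
gripper_width: 1.0
63.625 [ 0.41578725 -0.37933294  0.25878851]
[239 202  45  21 280] [261.13571429 210.02142857] [ 0.40439261 -0.36177921  0.118     ]
[258 213  31  14 204] [274.7745098  218.16666667] [ 0.39725448 -0.37303439  0.118     ]
[ 225  226   70   36 1984] [259.4077621  246.30997984] [ 0.37180909 -0.35973955  0.118     ]
```

```bash
python3 -m jog '1 -25 8 0 0; 1 -25 8 0 0; 1 0 0 0 0; 1 0 0 0 0'|egrep tcp; python3 tum.py w10.png
```

```text
tcp_pos: [0.3667, -0.3634, 0.2596]
64.175 [ 0.36679674 -0.36360889  0.25933846]
[ 243  169   72   70 3956] [278.14256825 203.62664307] [ 0.36101683 -0.35965278  0.118     ]
```

View pics/w10.png

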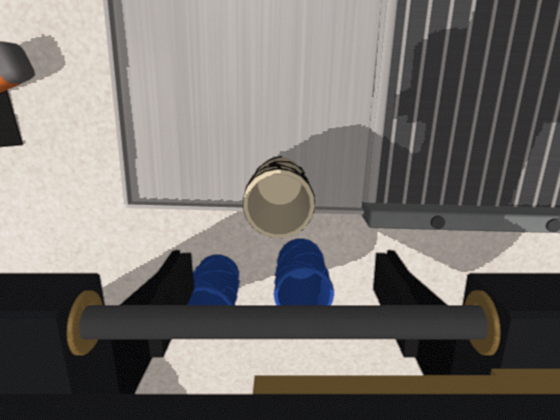

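The third tumbler (279,203) has been knocked toward the -x lip. I'll check whether it still stands level.

```bash
python3 - <<'E'
from h import *
np.set_printoptions(precision=4,suppress=True)
c=np.load("tum.npy",allow_pickle=True).item()
for p in((150,203),(340,210)):print("lip",plane(c,*p,.042))
s=cap("scene");np.save("s6.npy",s,allow_pickle=True)
print(proj(s,[.361,-.36,.118]),proj(s,[.361,-.36,.03]))
a=cv2.cvtColor(s["pixels"],cv2.COLOR_RGB2BGR)
u,v=proj(s,[.361,-.36,.07]).astype(int)
x=cv2.resize(a[v-50:v+50,u-70:u+70],(560,400),interpolation=cv2.INTER_CUBIC)
cv2.imwrite("pics/s6.png",x);print(u-70,v-50)
E
```

```text
lip [ 0.3386 -0.2258  0.042 ]
lip [ 0.3313 -0.4236  0.042 ]
[207.6241 145.6179] [210.9768 169.9588]
139 109
```

View pics/s6.png

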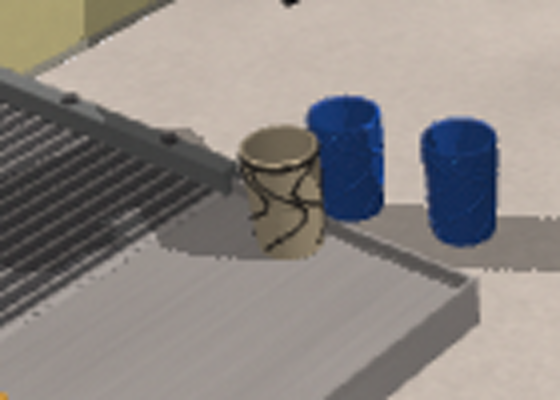

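It stands upright on the tray by the lip, rim where predicted. Check blue-cup clearance, and the tote and mat too.

```bash
python3 - <<'E'
from h import *
np.set_printoptions(precision=4,suppress=True)
c=np.load("tum.npy",allow_pickle=True).item()
print(plane(c,304,290,.088),plane(c,214,303,.088))
s=np.load("s6.npy",allow_pickle=True).item()
print(plane(s,139+345/4,109+112/4,.088),plane(s,139+460/4,109+134/4,.088))
E
python3 -m jog '1 -5.5 3.5 -40 0; 1 0 0 -40 0; 1 0 0 -40 0; 1 0 0 -20 0; 1 0 0 0 0'|egrep 'tcp|wrist'
```

```text
[ 0.2635 -0.3846  0.088 ] [ 0.2488 -0.2955  0.088 ]
[ 0.2531 -0.3835  0.088 ] [ 0.231  -0.2843  0.088 ]
tcp_pos: [0.36, -0.36, 0.1172]
wrist_force: [0.1, -0.4, 0.4]
```

```bash
python3 -m jog '1 0 0 -20 0; 1 0 0 -14 0; 1 0 0 0 0; 0 0 0 0 0; 0 0 0 0 0'|egrep 'tcp|wrist'; python3 -m jog '0 0 0 0 0; 0 0 0 0 0; 0 0 0 0 0; 0 0 0 0 0; 0 0 0 0 0'|egrep 'tcp|grip'; python3 -m jog '0 0 0 20 0; 0 0 0 40 0; 0 0 0 40 0;0 0 0 40 0; 0 0 0 0 0'|egrep -v ee
```

```text
tcp_pos: [0.361, -0.3608, 0.0857]
wrist_force: [0.8, 0.6, -0.5]
tcp_pos: [0.3607, -0.3605, 0.0853]
gripper_width: 0.664
gripper_force: 29.9
time_s: 66.72
tcp_pos: [0.3618, -0.3615, 0.2275]
wrist_force: [-0.7, -0.2, -2.6]
gripper_width: 0.668
gripper_force: 30.0
```

```bash
python3 -m jog '0 10 30 0 0; 0 15 55 0 0; 0 15 55 0 0; 0 15 55 0 0; 0 15 55 0 0'|egrep 'tcp'; python3 -m jog '0 5 55 0 0; 0 0 55 0 0; 0 -5 55 0 0; 0 -15 55 0 0; 0 -15 55 0 0' |grep tcp; python3 -m jog '0 -15 55 0 0; 0 -15 55 0 0; 0 -10 22 0 0; 0 0 0 0 0; 0 0 0 0 0'|egrep 'tcp|wr|width';python3 -m jog '0 0 0 -40 0; 0 0 0 -40 0; 0 0 0 -40 0; 0 0 0 -25 0; 0 0 0 0 0'|egrep 'tcp|wrist'; python3 -m jog '0 0 0 0 0; 0 0 0 0 0'|egrep 'tcp|wrist'
```

```text
tcp_pos: [0.4295, -0.1088, 0.2231]
tcp_pos: [0.3989, 0.1655, 0.223]
tcp_pos: [0.3601, 0.2953, 0.2236]
wrist_force: [0.2, -0.4, -2.0]
gripper_width: 0.668
tcp_pos: [0.36, 0.2939, 0.0782]
wrist_force: [1.0, 0.8, -2.1]
tcp_pos: [0.3612, 0.2971, 0.0813]
wrist_force: [0.4, 0.4, -1.8]
```

Target TCP z ≈ 0.0633.

```bash
python3 -m jog '0 0 0 -8 0; 0 0 0 -7 0; 0 0 0 0 0; 0 0 0 0 0'|egrep 'tcp|wrist'; python3 -m jog '0 0 0 -1.5 0; 0 0 0 0 0; 0 0 0 0 0'|egrep 'tcp|wrist'; python3 -m jog '0 0 0 -1 0; 0 0 0 0 0'|egrep 'tcp|wrist'; python3 -m jog '0 0 0 -1 0; 0 0 0 0 0'|egrep 'tcp|wrist'
```

```text
tcp_pos: [0.3605, 0.2965, 0.0649]
wrist_force: [-0.2, 1.1, -1.7]
tcp_pos: [0.3605, 0.2965, 0.0635]
wrist_force: [0.1, -0.3, -2.4]
tcp_pos: [0.3608, 0.2967, 0.0632]
wrist_force: [0.3, -0.7, 4.3]
tcp_pos: [0.361, 0.2969, 0.0631]
wrist_force: [-1.8, -1.1, 11.1]
```

Contact. Release, lift clear, and check everything from the top camera.

```bash
python3 -m jog '0.9 0 0 1.5 0; 0.9 0 0 0 0; 0.9 0 0 0 0; 0.9 0 0 0 0; 0.9 0 0 0 0'|egrep 'tcp|grip'; python3 -m jog '0.9 0 0 20 0; 0.9 0 0 50 0; 1 0 0 60 0; 1 0 0 60 0; 1 0 0 60 0'|grep tcp; python3 -m jog '1 0 -60 30 0; 1 0 -60 0 0; 1 0 -60 0 0; 1 0 -60 0 0; 1 0 -60 0 0'|grep tcp;python3 -m jog '1 0 -60 0 0; 1 0 -60 0 0; 1 0 0 0 0'|egrep 'tcp|wrist'
python3 - <<'E'
from h import *
a=cap("scene","sF.png");b=cap("top","tF.png")
x=cv2.cvtColor(a["pixels"],cv2.COLOR_RGB2BGR)[140:400,40:500];y=cv2.cvtColor(b["pixels"],cv2.COLOR_RGB2BGR)[90:320,100:440]
x=cv2.resize(x,(530,300));y=cv2.resize(y,(443,300))
cv2.imwrite("pics/final.png",cv2.resize(np.vstack([x,cv2.copyMakeBorder(y,0,0,0,87,0)]),None,fx=1,fy=1))
E
```

```text
tcp_pos: [0.3604, 0.2964, 0.0628]
gripper_width: 0.896
gripper_force: 0.0
tcp_pos: [0.3601, 0.2961, 0.315]
tcp_pos: [0.3598, -0.0012, 0.3411]
tcp_pos: [0.3594, -0.1231, 0.3406]
wrist_force: [0.1, 0.3, 0.5]
```

View pics/final.png

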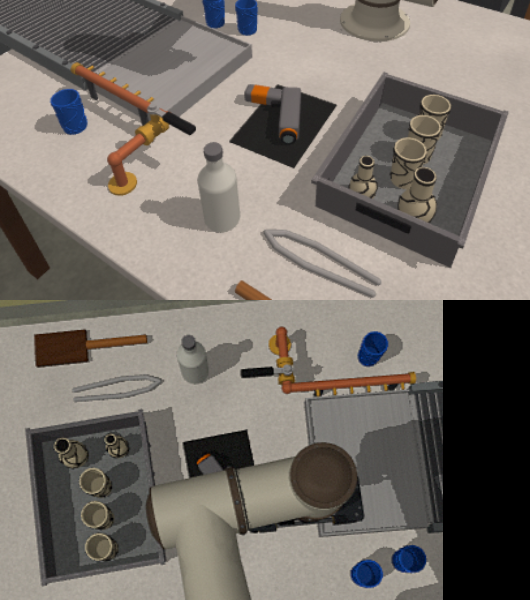

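The pictures show all five pieces upright in the tote, the tray empty, the thermometer flat on its mat, the valve closed, and the bottle and jacks undisturbed.

```bash
python3 -c "
from station import r
print(r.sense()['time_s'], r.finish_job())"
```

```text
the job is handed in; nothing more can be done
73.2 None
```

I handed the job in at 73.2 s with the valve closed, both vases read, the thermometer back on its mat and all five glass pieces upright in the tote; the simulator returned no verdict.

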